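# Line up a quarter-turn fastener and hold a filter cover down on its seal

### The arm

A 6-joint arm with a two-finger parallel gripper is mounted at the origin on a cart in front of the work surface, level with it; the furniture and walls round the work are solid. World frame = base frame: x ahead of the robot, y to its left, z up, the work surface at z = 0. Lengths are in m, angles in rad, forces in N, time in s.
With the tool pointing down it reaches from about 0.325 to 0.85 m from the base axis. Payload 15.5 kg.
Tool frame: the origin (TCP) lies on the mounting face of the last link; the fingertips stand 191 mm ahead of it and the grasp point (between the pads) lies 172 mm ahead of it (pinch_z is the distance from the TCP to the grasp point, in m); z points along the fingers, y is the line along which they close (so a half turn about z gives the same grasp; the last joint's range is limited). The gripper opens to 91 mm and grips with 3 to 60 N. Pads are 32 mm wide; open, the fingers measure 118 mm over their backs; the gripper's body (76 mm by 178 mm) begins 60 mm behind the grasp point.
Start: joints at [1.185, 0.494, 1.345, -0, 1.302, -0.096], TCP at [0.179, 0.599, 0.405] pointing down, gripper open.
Joint ranges: [-2.91, 2.91], [-0.82, 2.16], [0.22, 2.67], [-1.22, 4.37], [0.12, 2.79], [-3.08, 3.08]. Speed limits (rad/s): [1.89, 1.89, 2.57, 3.01, 3.01, 3.01].

### API

Orientations are given as a 3x3 rotation matrix whose columns are the frame's x, y, z axes.
In Python, from station import observe, capture, close_job, pinch_z gives the robot as it stands.
- The arm moves only by the tool apply_moves, never from a script. Its argument "motion" is a list of rows, each a list of 3 entries, a list of its own where there are three numbers: the shift along the tool's x, y, z in mm, then the turn, a rotation vector about the tool's x, y, z in rad, then the finger opening in mm, from 0 to 91.2. A call has exactly 5 rows; each row shifts and turns the commanded pose from where the row before left it, along the tool's axes as they then stand; what a row does not reach is not made up. A row lasts 1/8 s, in which the tool goes at most 62.5 mm and 10.7 degrees, less where a joint would pass 70% of its speed; a pose out of reach is approached as far as the arm can. A call is refused whole if a number of a shift passes 62.5 or a number of a turn 0.188, either way. A call with a gripper value outside its range is refused whole. The fingers move at their own pace and stop on an object; "newtons" is the grip in N (left out, the last holds). Time passes only in rows, so rows that do not move let the fingers close, or fill a call up. It gives the time, the measured TCP pose, the force, the opening and the grip force at its end, in the units of the state.
- observe(): the state, without advancing time (a new reading comes with each control period).
- capture(name): name is "side" or "top" or "wrist"; returns a dict with "color" (420x560x3 uint8, blue, green, red), "z_map" (420x560 float32, m along the optical axis (not along the pixel's ray), 0 where there is no reading), "intrinsics" (3x3 intrinsics, pixels), "eye" and "attitude" of the camera in the world. Camera axes: x right, y up, looking along -z (the intrinsics and any distortion apply to the point x, -y, -z); pixel columns grow to the right and rows downward; lengths in m; the calibration is good to about 2 mm. A picture is of the moment at which its call begins.
- close_job(): hands the job in; it is judged then, once.
The state is a dict: "t": time; "joints": joint angles; "qvel": joint speeds; "joint_torque": joint torques, N m; "ee_pos": TCP position; "tool_rot": TCP orientation; "ft_force": force on the tool from outside, world axes, zero at the start; "moment": the same for the moment, N m; "finger_gap": finger opening in m; "grasp_force": force on a finger pad.
Only numpy, scipy, OpenCV 4.12 (cv2) and the standard library are available. Lean on these libraries where they do the work, as an engineer would, in place of code of your own. Each camera call takes 0.05 s, during which the arm holds its last target. There are 200 camera calls.

### The job

The hatch cover on top of the grey dust-filter housing stands a little ajar, because the cross bar of its quarter-turn fastener lies across the slot below. Turn the black T-handle until it lines up with the two ribs on the cover, so that the bar lies along the slot, then press the cover gently down on its rubber seal (about 10 N at the handle; 20 N would crush it) until its front edge is flush with the rim of the housing, neither forcing the bar through askew nor squashing the seal far below the rim. Do not lock or let go: finish while holding the cover pressed flush, with the handle still in line, so that I can look over the seal all round; leave the other things where they lie.

Things in the scene. Friction and masses are not known exactly. Their poses are not given: they have to be found in the camera images.
- housing: dust-filter housing, a painted grey steel box, 220 (x) x 200 (y) x 115 mm high, fixed to the bench. Origin: centre of its underside; x points to the rear (hinge side), z up. Its flat top deck, the rim round the hatch, is 115 mm above the origin. A hose spigot stands 41 mm out of its right (-y) side.
- cover: grey hatch cover, a plate 152 (x) x 148 (y) x 4 mm, hinged along its rear (+x) edge. Origin: on the hinge line at the plate's underside, 70 mm behind and 111 mm above the housing's origin; x to the rear, z out of its face. It swings freely and falls by its weight. At the start it stands 0.086 rad open (front edge 13 mm above flush), propped on the fastener's bar.
- seal: rubber seal round the hatch under the cover's edge, springy. With the bar in line the cover sinks on it until the front edge is about 4 mm above flush; from there pressing at the T-handle meets about 3 N per mm of handle travel, so about 9 N makes the cover flush and 20 N sinks its front edge 5 mm below flush. Origin: on the cover's hinge line.
- cover_front (a point): middle of the cover's front (-x) edge, on its top face, 155 mm from the hinge line. Flush means that it is level with the rim, 115 mm above the housing's origin.
- handle (a point): centre of the black T-handle of the quarter-turn fastener: 38 mm long (x), 10 mm thick (y), 22 mm high (z), on the cover 110 mm in front of the hinge line. Its top is 11 mm above this point, the cover's face 16 mm below it. It turns about z either way without stops (friction 0.03 N m) and starts 0.8 rad to a quarter turn out of line, to either side; the cross bar below runs along its x.
- slot (a point): middle of the slot in the bracket under the cover, hidden beneath the fastener. The slot (29 x 7 mm) runs along this x, front to rear of the housing, as do the two small raised ribs on the cover before and behind the T-handle. The cross bar (22 x 4 mm) passes when the handle is within about 0.15 rad of it, either way round; the handle then goes down 9 mm from its start to flush.
- bracket: steel plate with the slot, fixed inside the housing under the cover
- screwdriver: loose screwdriver with orange handle, 208 mm, lying to the left of the housing; leave it. Origin: centre of its underside.
- brush: loose wide brush, 200 mm, lying to the left; leave it. Origin: centre of its underside.
- wrench: loose wrench, 214 mm, lying in front of the housing; leave it. Origin: centre of its underside.
- tape: loose yellow tape measure, 62 x 82 x 34 mm, to the right of the housing; leave it. Origin: centre of its underside.
- offcut: loose wood offcut, 45 x 85 x 22 mm, at the left rear of the housing; leave it. Origin: centre of its underside.
- the_arm_lamp: black desk lamp of the bench, fixed; its shade hangs on the robot's right above the front of the bench, 0.16 to 0.38 m nearer the robot than this origin and from 0.13 m right to 0.06 m left of it, its lower rim 0.53 m and its top 0.80 m above the bench. Keep the arm clear of it: pass low and close to the robot when coming from the right.

How it is judged:
By the outcome, as a careful person would: the job done as asked, in the order asked, and still so for the second after the job is handed in, while the arm keeps its last pose, push and grip.
It also fails if it takes over 38 s, if anything falls off the work surface, if the arm or the gripper's body presses on something with over 40 N, if the wrist force passes 120 N, or if a joint passes its speed limit or range.

## Working session

There is one attempt and no reset: what is moved stays moved. The work goes in short steps, Python scripts to look and compute and a tool call to move; the robot and the scene stay as the last step left them, time stands still between calls to the robot, and variables do not carry over. Pictures are saved under pics/ and viewed, at most 10 in all, crops included, and the job is handed in when it is done.

Besides the shell and the picture viewer there is one more tool, called as name([rows], argument=value, ...), one row to a line, values as JSON. apply_moves: Moves the arm, as the interface text tells. Its arguments: {"type":"object","properties":{"motion":{"type":"array"},"newtons":{"type":"number"}},"required":["motion"]}

```bash
mkdir -p pics
cat > h.py <<'E'
import numpy as np, cv2
from station import observe, capture, close_job, pinch_z
def pts(c):
    K=np.array(c["intrinsics"]);z=c["z_map"];v,u=np.mgrid[:z.shape[0],:z.shape[1]]
    x=(u-K[0,2])/K[0,0]*z;y=(v-K[1,2])/K[1,1]*z
    return np.stack([x,-y,-z],-1)@np.array(c["attitude"]).T+np.array(c["eye"])
E
python3 - <<'E'
from h import *
s=observe();print(s,pinch_z)
a=capture("top");b=capture("side")
for n,c in(("top",a),("side",b)):
    cv2.imwrite(f"pics/{n}1.png",c["color"]);np.savez(f"{n}1.npz",**c);print(n,c["eye"],c["attitude"],c["intrinsics"])
E
```

```text
{'t': 0.0, 'joints': array([ 1.18449335e+00,  4.94236073e-01,  1.34615107e+00,  3.05009152e-05,
        1.30249770e+00, -9.55033640e-02]), 'qvel': array([-8.23942737e-04,  5.14083928e-05, -8.22869208e-04, -9.71692104e-04,
        4.53679437e-04,  4.86207639e-04]), 'joint_torque': array([-1.35515413e-03, -8.78815269e+01, -3.81851864e+01,  7.05937436e-02,
        5.30042010e-02, -1.30648646e-04]), 'ee_pos': array([0.17913737, 0.59862341, 0.40409847]), 'tool_rot': array([[-9.58012556e-01,  2.86725789e-01, -5.14094265e-04],
       [ 2.86726209e-01,  9.58011834e-01, -1.18588090e-03],
       [ 1.52485752e-04, -1.28349310e-03, -9.99999165e-01]]), 'ft_force': array([-0.42688423,  0.19712959,  0.02283495]), 'moment': array([-0.03859509,  0.01562291, -0.01778871]), 'grasp_force': 0.0, 'finger_gap': 0.09124794948910143} 0.172
top [ 0.44275126 -0.00544353  1.58732898] [[ 0.02831315  0.99744312 -0.06561692]
 [-0.99953083  0.02748294 -0.01352081]
 [-0.01168289  0.06596895  0.99775328]] [[537.96364591   0.         279.7625875 ]
 [  0.         537.96364591 203.55539679]
 [  0.           0.           1.        ]]
side [ 0.29888812 -0.92639403  0.80343862] [[ 0.97064084  0.10756613 -0.21514154]
 [-0.23969431  0.50720311 -0.82782344]
 [ 0.02007469  0.85508744  0.51809505]] [[435.32372047   0.         282.09395104]
 [  0.         435.32372047 206.80879918]
 [  0.           0.           1.        ]]
```

View pics/top1.png

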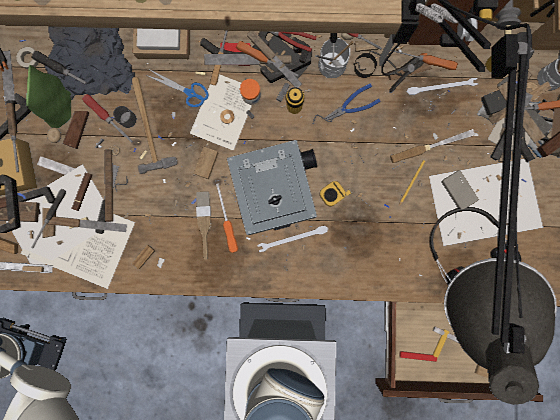

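View pics/side1.png

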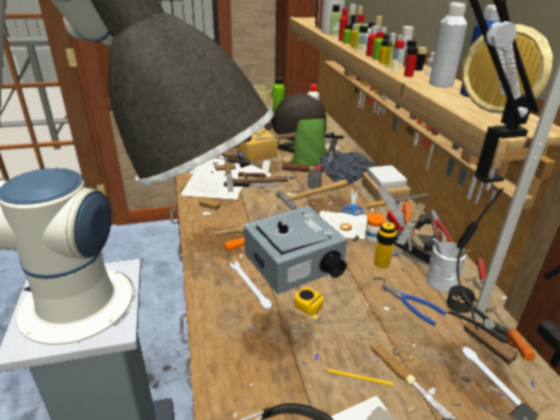

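The top view shows the housing centred near (272,187), slightly rotated, with the black handle near (275,200). The side view shows it from the right at (295,245).

Run:
```python
from h import *
c=dict(np.load("top1.npz"));P=pts(c)
m=np.zeros(P.shape[:2],bool);m[130:245,215:330]=1
def rect(k):
    k=cv2.morphologyEx((k&m).astype(np.uint8),cv2.MORPH_OPEN,np.ones((5,5)))
    n,l,s,_=cv2.connectedComponentsWithStats(k);i=1+np.argmax(s[1:,4]);q=P[l==i]
    return cv2.minAreaRect((q[:,:2]*1000).astype(np.float32)),np.median(q[:,2]),len(q)
print(rect((P[...,2]>.10)&(P[...,2]<.15)))
g=c["color"].max(-1)
k=m&(g<45)&(P[...,2]>.125)&(P[...,2]<.17);k[:185]=0
q=P[k];v,u=np.nonzero(k);print(len(q),u.mean(),v.mean(),q.mean(0),q.max(0))
print(cv2.minAreaRect((q[:,:2]*1000).astype(np.float32)))
cv2.imwrite("pics/crop1.png",cv2.resize(c["color"][140:240,220:325],None,fx=5.5,fy=5.5,interpolation=cv2.INTER_CUBIC))
```

```text
(((586.22607421875, 39.921714782714844), (220.99285888671875, 200.01856994628906), 16.261083602905273), np.float64(0.11714697251971795), 5478)
49 274.6326530612245 199.89795918367346 [0.54733417 0.02825093 0.14119737] [0.55900224 0.04327037 0.15536348]
((548.08154296875, 28.643657684326172), (28.977882385253906, 21.893674850463867), 86.44424438476562)
```

View pics/crop1.png

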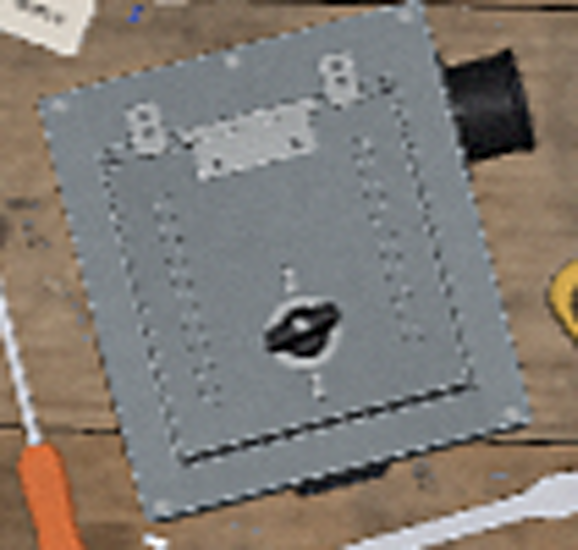

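The crop shows the handle at about (303,330), nearly square to the ribs at (290,280) and (318,385). The housing measures 221×200 mm with a yaw of about 16.3°, and the handle position agrees with that. I'll move above it.

apply_moves([
  [[-34.5,-29.3,0],[0,0,0],91],
  [[-34.5,-29.3,0],[0,0,0],91],
  [[-34.5,-29.3,0],[0,0,0],91],
  [[-34.5,-29.3,0],[0,0,0],91],
  [[-34.5,-29.3,0],[0,0,0],91],
])

```text
t: 0.72
ee_pos: [0.303, 0.4076, 0.4046]
tool_rot: [[-0.958, 0.287, -0.0], [0.287, 0.958, -0.0], [0.0, -0.0, -1.0]]
ft_force: [0.3, 0.8, -0.4]
finger_gap: 0.091
grasp_force: 0.0
```

apply_moves([
  [[-34.5,-29.3,0],[0,0,0],60],
  [[-34.5,-29.3,0],[0,0,0],40],
  [[-34.5,-29.3,0],[0,0,0],30],
  [[-34.5,-29.3,0],[0,0,0],30],
  [[-34.5,-29.3,0],[0,0,0],30],
])

```text
t: 1.35
ee_pos: [0.4263, 0.2178, 0.4046]
tool_rot: [[-0.958, 0.287, -0.0], [0.287, 0.958, -0.0], [0.0, -0.0, -1.0]]
ft_force: [0.3, -0.4, -0.3]
finger_gap: 0.0441
grasp_force: 0.0
```

apply_moves([
  [[-34.5,-29.3,0],[0,0,0],30],
  [[-34.5,-29.3,0],[0,0,0],30],
  [[-34.5,-29.3,0],[0,0,0],30],
  [[-34.5,-29.3,0],[0,0,0],30],
  [[-34.5,-29.3,0],[0,0,0],30],
])

```text
t: 1.98
ee_pos: [0.5496, 0.0279, 0.4045]
tool_rot: [[-0.958, 0.287, -0.0], [0.287, 0.958, 0.0], [0.0, -0.0, -1.0]]
ft_force: [-0.3, 1.1, 0.5]
finger_gap: 0.03
grasp_force: 0.0
```

apply_moves([
  [[0,0,0],[0,0,0.17],30],
  [[0,0,0],[0,0,0.17],30],
  [[0,0,0],[0,0,0.17],30],
  [[0,0,0],[0,0,0.17],30],
  [[0,0,0],[0,0,0.17],30],
])

```text
t: 2.6
ee_pos: [0.5488, 0.0293, 0.4044]
tool_rot: [[-0.412, 0.911, -0.001], [0.911, 0.412, 0.0], [0.0, -0.001, -1.0]]
ft_force: [-0.2, -0.0, -0.4]
finger_gap: 0.03
grasp_force: 0.0
```

Run:
```python
from h import *
c=capture("wrist");s=observe();print(s["t"],s["ee_pos"],s["tool_rot"],s["finger_gap"],s["ft_force"])
np.savez("w1.npz",**c);cv2.imwrite("pics/w1.png",c["color"]);print(c["eye"],c["intrinsics"])
```

```text
2.65 [0.5488674  0.02933994 0.40448659] [[-4.03320997e-01  9.15058379e-01 -5.79274249e-04]
 [ 9.15058523e-01  4.03321085e-01  3.81259916e-05]
 [ 2.68521026e-04 -5.14692826e-04 -9.99999831e-01]] 0.030097782126743106 [ 0.22143195  0.34125264 -0.33382343]
[0.52052453 0.09134124 0.38381189] [[294.0119157    0.         282.41223154]
 [  0.         294.0119157  210.69556657]
 [  0.           0.           1.        ]]
```

View pics/w1.png

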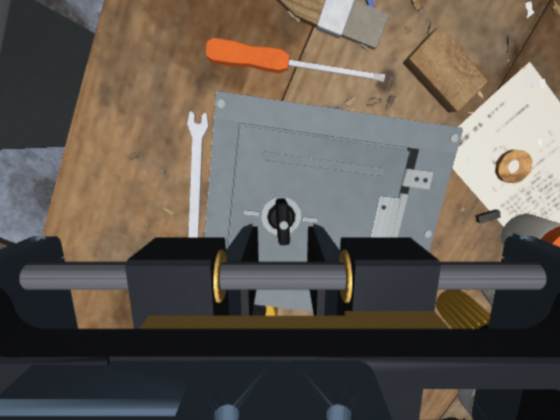

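The wrist view shows the handle at about (282,220), nearly vertical in the picture, with ribs at (252,213) and (310,220). I'll measure its top by depth.

Run:
```python
from h import *
c=dict(np.load("w1.npz"));P=pts(c);R=c["attitude"]
m=np.zeros(P.shape[:2],bool);m[190:250,255:312]=1
g=c["color"].max(-1)
k=m&(P[...,2]>.143)&(P[...,2]<.158)
q=P[k];print(len(q),np.median(q,0))
v,u=np.nonzero(k);print(u.min(),u.max(),v.min(),v.max())
r=cv2.minAreaRect((q[:,:2]*1000).astype(np.float32));print(r)
d=q[:,:2]-q[:,:2].mean(0);w,V=np.linalg.eigh(d.T@d);print("yaw",np.degrees(np.arctan2(V[1,1],V[0,1]))%180)
# deck and rim
k=(P[...,2]>.11)&(P[...,2]<.1185);k[240:]=0
# ribs: line through light pixels near handle at cover height
pl=m*0;pl[200:232,238:262]=1;pl[200:232,302:325]=1
gl=c["color"].min(-1).astype(int);
b=(pl>0)&(gl>160);print(b.sum())
q=P[b][:,:2];vx,vy,x0,y0=cv2.fitLine(q.astype(np.float32),cv2.DIST_HUBER,0,.001,.001).ravel();print("rib yaw",np.degrees(np.arctan2(vy,vx)),x0,y0)
```

```text
527 [0.54868442 0.02895967 0.15045712]
276 289 200 244
((548.99853515625, 28.0483455657959), (10.317458152770996, 36.98569107055664), 26.874286651611328)
yaw 117.22425435626214
81
rib yaw 16.140362 0.54665256 0.026358163
```

Run:
```python
from h import *
from scipy.spatial.transform import Rotation as Ro
s=observe();R=s["tool_rot"];a=np.radians(16.2);t=.086
n=np.array([np.sin(t)*np.cos(a),np.sin(t)*np.sin(a),np.cos(t)])
y=np.array([np.cos(np.radians(27.2)),np.sin(np.radians(27.2)),0]);y-=n*(y@n);y/=np.linalg.norm(y)
T=np.c_[np.cross(y,-n),y,-n];print("rotvec",Ro.from_matrix(R.T@T).as_rotvec())
tcp=np.array([.549,.0283,.1505])+.170*n
print(tcp,"shift in tool(current)",R.T@(tcp-s["ee_pos"])*1000,"in new",T.T@(tcp-s["ee_pos"])*1000)
```

```text
rotvec [ 0.08437284  0.01363528 -0.06023572]
[0.56302219 0.03237382 0.31987173] shift in tool(current) [-2.95546619 14.21964554 84.60676872] in new [-5.16297077 21.05470568 83.06191374]
```

apply_moves([
  [[0,0,0],[0.084,0.014,-0.06],26],
  [[-5.2,21,0],[0,0,0],26],
  [[0,0,25],[0,0,0],26],
  [[0,0,25],[0,0,0],26],
  [[0,0,10],[0,0,0],26],
])

```text
t: 3.28
ee_pos: [0.5645, 0.0331, 0.3418]
tool_rot: [[-0.472, 0.878, -0.084], [0.881, 0.472, -0.025], [0.018, -0.085, -0.996]]
ft_force: [0.3, 0.2, 1.0]
finger_gap: 0.0259
grasp_force: 0.0
```

apply_moves([
  [[0,0,10],[0,0,0],26],
  [[0,0,8],[0,0,0],26],
  [[0,0,5],[0,0,0],26],
  [[0,0,0],[0,0,0],26],
  [[0,0,0],[0,0,0],26],
])

```text
t: 3.9
ee_pos: [0.5632, 0.0325, 0.3205]
tool_rot: [[-0.47, 0.879, -0.081], [0.882, 0.47, -0.025], [0.016, -0.083, -0.996]]
ft_force: [0.2, 0.5, 0.3]
finger_gap: 0.0261
grasp_force: 0.0
```

Run:
```python
from h import *
c=capture("wrist");s=observe();print(s["t"],s["ee_pos"],s["tool_rot"],s["ft_force"])
cv2.imwrite("pics/w2.png",c["color"])
```

```text
3.95 [0.56323878 0.03256748 0.32054169] [[-0.47004069  0.8789467  -0.08071211]
 [ 0.88249711  0.46966552 -0.02476204]
 [ 0.01614318 -0.08286737 -0.99642983]] [-0.24134372 -0.95599867 -0.54212381]
```

View pics/w2.png

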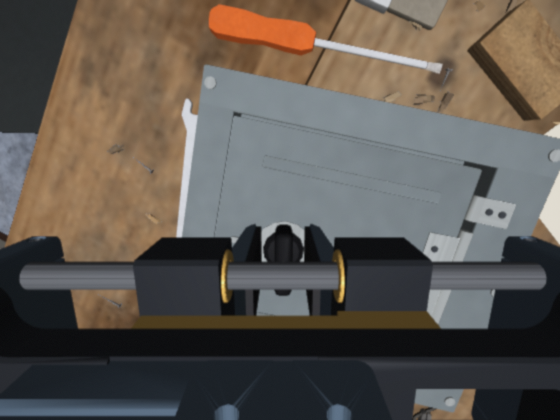

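The handle at (283,260) is centred between the fingers, so I'll close on it.

apply_moves([
  [[0,0,0],[0,0,0],0],
  [[0,0,0],[0,0,0],0],
  [[0,0,0],[0,0,0],0],
  [[0,0,0],[0,0,0],0],
  [[0,0,0],[0,0,0],0],
], newtons=15)

```text
t: 4.58
ee_pos: [0.5633, 0.0327, 0.3203]
tool_rot: [[-0.47, 0.879, -0.081], [0.883, 0.47, -0.024], [0.016, -0.083, -0.996]]
ft_force: [3.0, 4.0, -0.0]
finger_gap: 0.0103
grasp_force: 15.0
```

apply_moves([
  [[0,0,0],[0,0,-0.14],0],
  [[0,0,0],[0,0,-0.14],0],
  [[0,0,0],[0,0,-0.14],0],
  [[0,0,0],[0,0,-0.14],0],
  [[0,0,0],[0,0,-0.14],0],
])

```text
t: 5.2
ee_pos: [0.5631, 0.0324, 0.3204]
tool_rot: [[-0.927, 0.365, -0.081], [0.368, 0.929, -0.025], [0.066, -0.053, -0.996]]
ft_force: [0.9, -0.3, 4.2]
finger_gap: 0.0101
grasp_force: 15.0
```

apply_moves([
  [[0,0,0],[0,0,-0.14],0],
  [[0,0,0],[0,0,-0.14],0],
  [[0,0,0],[0,0,-0.14],0],
  [[0,0,0],[0,0,-0.14],0],
  [[0,0,0],[0,0,-0.1],0],
])

```text
t: 5.82
ee_pos: [0.5631, 0.032, 0.3201]
tool_rot: [[-0.957, -0.28, -0.082], [-0.278, 0.96, -0.026], [0.086, -0.002, -0.996]]
ft_force: [0.5, -5.5, -1.0]
finger_gap: 0.0098
grasp_force: 15.0
```

Run:
```python
from h import *
from scipy.spatial.transform import Rotation as Ro
c=capture("wrist");s=observe();R=s["tool_rot"];print(s["t"],s["joints"],s["ee_pos"],R,s["ft_force"],s["moment"],np.degrees(np.arctan2(R[1,1],R[0,1])))
cv2.imwrite("pics/w3.png",c["color"]);np.savez("w3.npz",**c)
```

```text
5.875 [-0.0407056   0.52308553  1.56369379 -0.03243591  1.13568485 -1.88505504] [0.56304731 0.03195351 0.32012168] [[-0.95518796 -0.28450774 -0.08167809]
 [-0.28331315  0.95867206 -0.02610627]
 [ 0.08572993 -0.00179591 -0.99631679]] [ 1.80353798 -5.32640414 -0.93283046] [-0.82147966 -0.36825889  0.11904332] 106.5294536044026
```

View pics/w3.png

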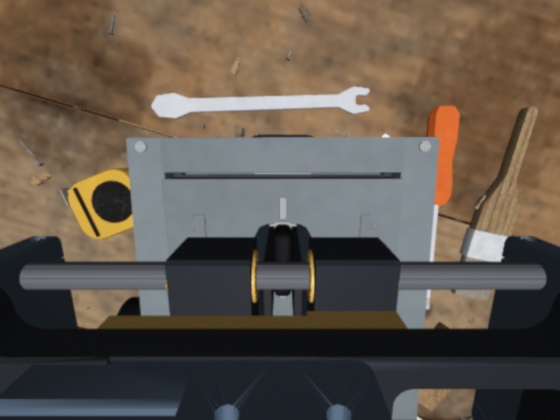

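The wrist view shows the handle in line with the rib at (283,208) and the cover's front edge at row 176. Next I'll lower along the hinge arc to about where the seal starts.

apply_moves([
  [[0,-0.5,0],[0,0,0],0],
  [[2,0,1.1],[0,-0.01,0],0],
  [[2,0,1.1],[0,-0.01,0],0],
  [[2,0,1.1],[0,-0.01,0],0],
  [[0,0,0],[0,0,0],0],
])

```text
t: 6.5
ee_pos: [0.5569, 0.0301, 0.3172]
tool_rot: [[-0.96, -0.275, -0.052], [-0.275, 0.961, -0.017], [0.055, -0.002, -0.998]]
ft_force: [-0.2, -5.0, -1.3]
finger_gap: 0.0096
grasp_force: 15.0
```

apply_moves([
  [[2,0,1.1],[0,-0.01,0],0],
  [[2,0,1.1],[0,-0.01,0],0],
  [[1,0,0.6],[0,-0.005,0],0],
  [[0,0,0],[0,0,0],0],
  [[0,0,0],[0,0,0],0],
])

```text
t: 7.12
ee_pos: [0.5521, 0.0287, 0.3148]
tool_rot: [[-0.961, -0.275, -0.028], [-0.275, 0.961, -0.01], [0.03, -0.002, -1.0]]
ft_force: [-0.2, -5.3, 1.5]
finger_gap: 0.0097
grasp_force: 15.0
```

Run:
```python
from h import *
for i in range(3):
    c=capture("wrist");s=observe();R=s["tool_rot"];print(s["t"],s["ee_pos"],s["ft_force"],s["moment"],np.degrees(np.arctan2(R[1,1],R[0,1])),R[:,2])
a=np.radians(16.2);np.savez("w4.npz",**c)
for f in("w3.npz","w4.npz"):
    P=pts(dict(np.load(f)))
    q=(P-[.5862,.0399,0])@np.c_[[np.cos(a),np.sin(a),0],[-np.sin(a),np.cos(a),0],[0,0,1]]
    for y0,y1 in((-.06,-.03),(-.02,.02),(.03,.06)):
        b=(q[...,1]>y0)&(q[...,1]<y1)&(q[...,2]>.09)
        z=lambda lo,hi:np.round(np.median(q[b&(q[...,0]>lo)&(q[...,0]<hi)][:,2])*1000,2)
        print(f,y0,"rim",z(-.104,-.09),"cover",z(-.083,-.075),z(-.073,-.065))
```

```text
7.175 [0.55207275 0.028675   0.31482543] [-0.13769292 -5.27874257  0.93241255] [-0.98088488  0.02525973  0.00521312] 105.97803726245486 [-0.02839907 -0.01003321 -0.99954631]
7.225 [0.5520897  0.028677   0.31479693] [-0.47370374 -5.2070218   1.04366547] [-0.94491421  0.01178665  0.03199674] 105.97963775811489 [-0.02844074 -0.01004218 -0.99954504]
7.275 [0.55208025 0.02866592 0.31478612] [ 0.27215031 -5.76288352  1.94402564] [-0.94079558  0.0475986   0.05952639] 105.9777010801105 [-0.02845829 -0.01006728 -0.99954428]
w3.npz -0.06 rim 114.33 cover 126.38 224.95
w3.npz -0.02 rim 305.43 cover 126.45 228.68
w3.npz 0.03 rim 114.4 cover 126.49 224.37
w4.npz -0.06 rim 114.33 cover 118.65 219.69
w4.npz -0.02 rim 114.35 cover 218.32 225.5
w4.npz 0.03 rim 114.41 cover 118.51 219.63
```

The bar has gone through and the front edge is 4.2 mm above the rim, with only light force. I'll press on the seal in small steps.

apply_moves([
  [[1,0,0.55],[0,-0.005,0],0],
  [[1,0,0.55],[0,-0.005,0],0],
  [[1,0,0.55],[0,-0.005,0],0],
  [[1,0,0.55],[0,-0.005,0],0],
  [[0,0,0],[0,0,0],0],
])

```text
t: 7.9
ee_pos: [0.5481, 0.0276, 0.3129]
tool_rot: [[-0.961, -0.275, -0.009], [-0.275, 0.961, -0.004], [0.01, -0.002, -1.0]]
ft_force: [-1.6, -6.0, 6.2]
finger_gap: 0.0099
grasp_force: 15.0
```

```bash
cat > m.py <<'E'
from h import *
a=np.radians(16.2);F=[]
for i in range(3):
    c=capture("wrist");s=observe();R=s["tool_rot"];F.append(s["ft_force"])
    P=pts(c);q=(P-[.5862,.0399,0])@np.c_[[np.cos(a),np.sin(a),0],[-np.sin(a),np.cos(a),0],[0,0,1]]
    o=[]
    for y0,y1 in((-.06,-.03),(.03,.06)):
        b=(q[...,1]>y0)&(q[...,1]<y1)&(q[...,2]>.09)
        z=lambda lo,hi:np.median(q[b&(q[...,0]>lo)&(q[...,0]<hi)][:,2])*1000
        o.append(round(z(-.083,-.077)-z(-.104,-.09),2))
    print(o)
print(s["t"],s["ee_pos"],np.mean(F,0),s["moment"],np.degrees(np.arctan2(R[1,1],R[0,1])),R[:,2],s["finger_gap"])
cv2.imwrite("pics/w_%d.png"%(s["t"]*100),c["color"])
E
python3 m.py
```

```text
[np.float64(1.93), np.float64(1.62)]
[np.float64(1.94), np.float64(1.59)]
[np.float64(1.98), np.float64(1.57)]
8.05 [0.54816874 0.02754584 0.31293308] [-2.14543429 -4.93801146  6.18214631] [-0.97875477  0.35566563 -0.03545863] 105.97852267451121 [-0.00904343 -0.00455072 -0.99994875] 0.009616225084483008
```

apply_moves([
  [[1.2,0,0.65],[0,-0.005,0],0],
  [[1.2,0,0.65],[0,-0.005,0],0],
  [[0,0,0],[0,0,0],0],
  [[0,0,0],[0,0,0],0],
  [[0,0,0],[0,0,0],0],
])

```text
t: 8.68
ee_pos: [0.5461, 0.027, 0.3119]
tool_rot: [[-0.961, -0.275, 0.001], [-0.275, 0.961, -0.002], [-0.001, -0.002, -1.0]]
ft_force: [-0.8, -3.5, 8.4]
finger_gap: 0.0096
grasp_force: 15.0
```

```bash
python3 m.py; ls pics
```

```text
[np.float64(0.55), np.float64(0.14)]
[np.float64(0.66), np.float64(0.23)]
[np.float64(0.66), np.float64(0.21)]
8.825 [0.54610146 0.02699222 0.31188137] [-1.14576042 -4.23070308  8.51375892] [-0.82050272  0.21953485  0.00362417] 105.98279608287682 [ 0.00143195 -0.0016555  -0.9999976 ] 0.009982943879078592
crop1.png
side1.png
top1.png
w1.png
w2.png
w3.png
w_805.png
w_882.png
```

apply_moves([
  [[0.6,0,0.35],[0,-0.003,0],0],
  [[0,0,0],[0,0,0],0],
  [[0,0,0],[0,0,0],0],
  [[0,0,0],[0,0,0],0],
  [[0,0,0],[0,0,0],0],
])

```text
t: 9.45
ee_pos: [0.5455, 0.0268, 0.3116]
tool_rot: [[-0.961, -0.275, 0.004], [-0.275, 0.961, -0.001], [-0.004, -0.002, -1.0]]
ft_force: [-1.2, -4.2, 9.5]
finger_gap: 0.0099
grasp_force: 15.0
```

```bash
python3 m.py; cp pics/w_9*.png pics/final.png
```

```text
[np.float64(0.22), np.float64(-0.16)]
[np.float64(0.24), np.float64(-0.25)]
[np.float64(0.2), np.float64(-0.11)]
9.6 [0.54549381 0.02680472 0.31156541] [-1.26922123 -3.90603252  8.89360681] [-0.80083147  0.29423224 -0.07057399] 105.97688293548275 [ 4.25988565e-03 -8.24285327e-04 -9.99990587e-01] 0.010101541270744904
```

View pics/final.png

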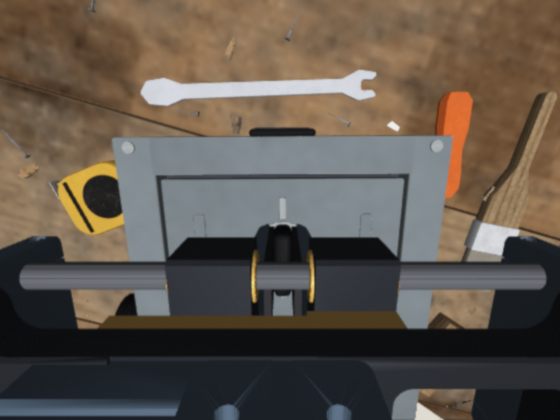

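The cover's front edge (row 177) is level with the rim within about 0.2 mm. The handle is still gripped in line with the rib at (283,208), the press is about 9 N, and the other things have not moved.

```bash
python3 -c "
from station import close_job;print(close_job())"
```

```text
the job is handed in; nothing more can be done
None
```

The T-handle is turned in line with the ribs, and I am holding the cover pressed at about 9 N with its front edge flush with the rim to within about 0.3 mm; the job is handed in.

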